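# Turn the stirrer up by four clicks

## Robot

A 6-joint arm with a two-finger parallel gripper is mounted at the origin on a cart in front of the work surface, level with it; the furniture and walls round the work are solid. World frame = base frame: x ahead of the robot, y to its left, z up, the work surface at z = 0. Lengths are in m, angles in rad, forces in N, time in s.
With the tool pointing down it reaches from about 0.35 to 0.975 m from the base axis. Payload 4.9 kg.
Tool frame: the origin (TCP) lies on the front face of the gripper's body, between the roots of the fingers; the fingertips stand ctrl.tip_extent ahead of it and the grasp point (between the pads) lies 54 mm ahead of it (ctrl.tip_extent is the distance from the TCP to the fingertips, in m); z points along the fingers, y is the line along which they close (so a half turn about z gives the same grasp; the last joint's range is limited). The gripper opens to 85 mm and grips with 20 to 120 N. Pads are 22 mm wide; open, the fingers measure 114 mm over their backs; the gripper's body (76 mm by 85 mm) begins 54 mm behind the grasp point. The pads swing forward as they close: fully open they stand 13 mm farther back than shut.
Start: joints at [1.133, 0.053, 1.613, -0, 1.476, -0.119], TCP at [0.196, 0.593, 0.304] pointing down, gripper open.
Joint ranges: [-3.01, 3.01], [-1.01, 2.22], [0.06, 2.58], [-1.02, 4.17], [0.09, 2.62], [-3.14, 3.14]. Speed limits (rad/s): [2.57, 2.57, 3.14, 3.14, 3.14, 3.14].

## Interface

Orientations are given as a rotation vector (axis times angle).
In Python, from station import ctrl gives the robot as it stands.
- The arm moves only by the tool apply_moves, never from a script. Its argument "rows" is one flat list of numbers, 6 for each row, row after row: the shift along the tool's x, y, z normalised to -1 to 1, where 1 is 0.6 m, then the turn, a rotation vector about the tool's x, y, z normalised to -1 to 1, where 1 is 90 degrees. A call has 1 to 20 rows; each row is the pose to reach, as a shift and turn from the pose commanded when the call began, along the tool's axes at that moment; what a row does not reach only later rows make up. A row lasts 1/10 s, in which the tool goes at most 50 mm and 8.59 degrees, less where a joint would pass 70% of its speed; a pose out of reach is approached as far as the arm can. A call with a number of a shift or a turn outside -1 to 1 is refused whole. A call with a gripper value outside its range is refused whole. "grip" is the opening, from 0 (shut) to 1 (fully open), set as the call begins (left out, the last holds). The fingers move at their own pace and stop on an object; "grip_force" is the grip in N (left out, the last holds). Time passes only in rows, so rows that repeat a pose let the fingers close. It gives the time, the measured TCP pose, the force, the opening and the grip force at its end, in the units of the state.
- ctrl.get_obs(): the state, without advancing time (a new reading comes with each control period).
- ctrl.get_image(name): name is "scene" or "side" or "wrist"; returns (picture, depth): 384x512x3 uint8, blue, green, red; 384x512 float32, m along the optical axis (not along the pixel's ray), 0 where there is no reading.
- ctrl.camera_model(name): a dict with "mtx" (3x3 intrinsics, pixels), "R" (3x3) and "t" (3): a world point X has camera coordinates R X + t; the wrist camera has in their place "tool_from_camera" (4x4, takes a point from camera to tool coordinates, whose origin is the TCP and whose axes are the flange's). Camera axes: x right, y down, z forward; pixel columns grow to the right and rows downward; lengths in m; the calibration is good to about 2 mm. A picture is of the moment at which its call begins: read the wrist's pose just before it. camera_model takes no time and is no camera call.
- ctrl.finish_job(): hands the job in; it is judged then, once.
The state is a dict: "t": time; "q": joint angles; "dq": joint speeds; "effort": joint torques, N m; "tool_pos": TCP position; "tool_rot": TCP orientation; "contact_force": force on the tool from outside, world axes, zero at the start; "wrist_torque": the same for the moment, N m; "opening": finger opening in m; "grip_force": force on a finger pad.
Only numpy, scipy, OpenCV 4.12 (cv2) and the standard library are available. Lean on these libraries where they do the work, as an engineer would, in place of code of your own. Each camera call takes 0.05 s, during which the arm holds its last target. There are 200 camera calls.

## Task

Turn the magnetic stirrer up by exactly four clicks: with a fingertip in the notch of its black click-stop dial, gently push the dial round clockwise (seen from above), counting the clicks, and never go past the fourth. Do not grip the dial, leave it resting in the fourth click, take the hand away, and leave the beaker on the plate and the things beside the stirrer undisturbed.

Things in the scene. Friction and masses are not known exactly. Their poses are not given: they have to be found in the camera images.
- dial_unit: Round aluminium scale ring, 140 mm across, 4 mm thick, fixed on the stirrer's top; it does not turn. Origin: on the dial's axis at the ring's underside, 45 mm above the bench (ring top 49 mm); z up, x towards the middle of the finger notch as it stands at the start. Its black ticks are one click apart and grow longer clockwise.
- dial_top (a point): Centre of the top face of the black dial, on its axis, 74 mm above the bench. The dial is a flat disc 116 mm across and 24 mm thick (50 to 74 mm above the bench) with a steel cap and a short orange line pointing at its one finger notch; it turns about the vertical axis through this point.
- finger_notch (a point): Middle of the finger notch, 46 mm from the axis, half-way up the dial (62 mm above the bench); turns with the dial, x outwards, z up. The notch is a wedge cut right through the dial, open above and at the rim: from 30 to 58 mm off the axis, 66 degrees between two radial walls (about 50 mm wide at this point, 33 mm at the inner end). A finger in it pushes on a radial wall.
- dial (a joint): Dial angle in rad, 0 at the start (resting in a click), growing clockwise seen from above. Clicks are 0.349 rad (20 degrees) apart; the fourth is at 1.396. Between clicks it resists with 0.15 to 0.25 N m (3 to 5.5 N at the notch); once past half-way it snaps on by itself into the next click and stays. Stops: -1.05 and 3.14.
- stirrer: White magnetic stirrer with a blue band, 290 x 150 x 45 mm, fixed to the bench. Origin: centre of its underside; x along its length from the dial end (near the robot) to the plate end, z up. The dial's axis is at x = -68 mm; a round white plate 120 mm in diameter, top 55 mm above the bench, is at x = +72 mm.
- beaker: Bystander: clear beaker, 52 mm in diameter, 67 mm tall, loose on the stirrer's white plate. Origin: centre of its underside.
- dropper_bottle: Bystander: small brown dropper bottle with black bulb, 33 mm in diameter, 102 mm tall, standing on the bench to the left of the stirrer. Origin: centre of its underside.
- stopper: Bystander: red rubber stopper, 30 mm in diameter, 38 mm tall, on the bench to the right of the stirrer. Origin: centre of its underside.

How it is judged:
By the outcome, as a careful person would: the job done as asked, in the order asked, and still so for the second after the job is handed in, with the robot touching nothing.
It also fails if it takes over 45 s, if anything falls off the work surface, if the arm or the gripper's body presses on something with over 40 N, if the wrist force passes 120 N, or if a joint passes its speed limit or range.

## Working session

There is one attempt and no reset: what is moved stays moved. The work goes in short steps, Python scripts to look and compute and a tool call to move; the robot and the scene stay as the last step left them, time stands still between calls to the robot, and variables do not carry over. Pictures are saved under pics/ and viewed, at most 10 in all, crops included, and the job is handed in when it is done.

Besides the shell and the picture viewer there is one more tool, called after "Request:" as a command line: name --argument value ..., lists and objects as JSON in quotes. apply_moves: Moves the arm, as the interface text tells. Its arguments: {"type":"object","properties":{"rows":{"type":"array","items":{"type":"number"}},"grip":{"type":"number"},"grip_force":{"type":"number"}},"required":["rows"]}

```bash
mkdir -p pics; python3 - <<'E'
from station import ctrl
import cv2,numpy as np
print(ctrl.tip_extent, ctrl.get_obs())
ims=[]
for n in("scene","side"):
    im,d=ctrl.get_image(n); np.savez(f"{n}0.npz",im=im,d=d); cv2.imwrite(f"pics/{n}0.png",im); m=ctrl.camera_model(n); print(n,m)
E
```

```text
0.0726 {'t': 0.0, 'q': array([ 1.13302226e+00,  5.34117009e-02,  1.61428653e+00,  2.67371712e-05,
        1.47597989e+00, -1.19033056e-01]), 'dq': array([ 0.00184037, -0.00015817,  0.00186581,  0.0001098 ,  0.00094393,
        0.00148317]), 'effort': array([-1.51413307e-03, -3.93692958e+01, -3.70175385e+01, -2.24643218e-04,
        7.30826476e-03,  3.88840746e-06]), 'tool_pos': array([0.19567301, 0.59309162, 0.30263331]), 'tool_rot': array([-0.49846916, -3.10118712,  0.00313761]), 'contact_force': array([ 0.1239012 ,  0.57137459, -0.61436335]), 'wrist_torque': array([-0.03348072, -0.03043316, -0.03299715]), 'grip_force': 0.0, 'opening': 0.0848781860940447}
scene {'mtx': array([[402.9431145 ,   0.        , 259.7125658 ],
       [  0.        , 402.9431145 , 188.17312242],
       [  0.        ,   0.        ,   1.        ]]), 'R': array([[ 0.56788338, -0.82291099,  0.01805463],
       [-0.46158417, -0.3365429 , -0.82077946],
       [ 0.6815046 ,  0.45777328, -0.57095981]]), 't': array([-0.30707485,  0.38040813,  0.48814441])}
side {'mtx': array([[390.78627801,   0.        , 250.69039127],
       [  0.        , 390.78627801, 196.17054887],
       [  0.        ,   0.        ,   1.        ]]), 'R': array([[-0.82307554, -0.56791511,  0.00436896],
       [-0.38794604,  0.55659599, -0.73464193],
       [ 0.41478251, -0.60636072, -0.67844097]]), 't': array([0.50935868, 0.27677731, 0.68098358])}
```

View pics/scene0.png

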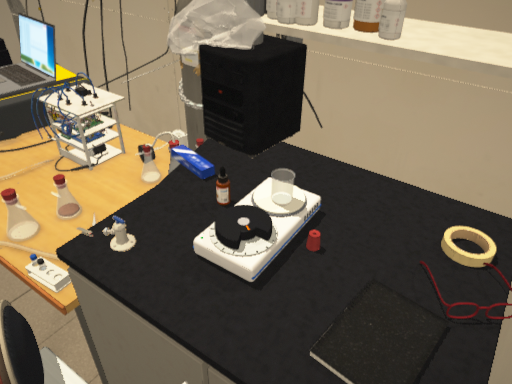

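View pics/side0.png

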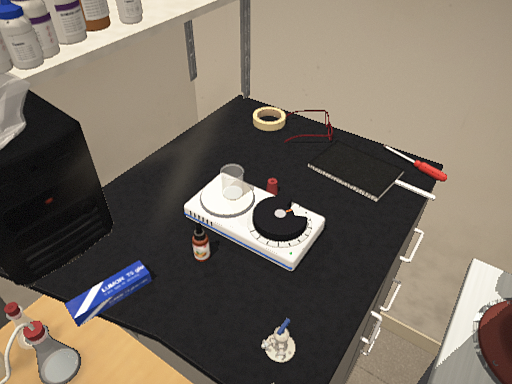

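The scene view shows the dial at about (245,228) with its notch on the side facing right, and the beaker on the plate at (283,185). The bottle is at (223,188) and the stopper at (314,240). The side view agrees, with the dial at (282,220), the notch at (305,215) and the orange line at (288,210). Next I measure from depth.

```bash
cat > h.py <<'E'
import numpy as np,cv2
def world(d,mtx,R,t):
    v,u=np.mgrid[:d.shape[0],:d.shape[1]]
    c=np.stack([(u-mtx[0,2])/mtx[0,0]*d,(v-mtx[1,2])/mtx[1,1]*d,d],-1)
    return (c-t)@R      # R^T (c-t)
def ang(a,b): return np.degrees(np.arctan2(b[1]-a[1],b[0]-a[0]))
E
python3 - <<'E'
from station import ctrl
from h import *
for n,roi in(("scene",(150,280,190,330)),("side",(155,275,180,330))):
    f=np.load(n+"0.npz");im,d=f["im"],f["d"];m=ctrl.camera_model(n)
    W=world(d,m["mtx"],m["R"],m["t"]);ok=np.zeros(d.shape,bool);ok[roi[0]:roi[1],roi[2]:roi[3]]=1;ok&=d>0
    g=im.max(-1).astype(int);hsv=cv2.cvtColor(im,cv2.COLOR_BGR2HSV);z=W[...,2]
    dial=ok&(g<60)&(abs(z-.074)<.006)
    P=W[dial][:,:2];(c,s,a)=cv2.minAreaRect(P.astype(np.float32));cc,r=cv2.minEnclosingCircle(P.astype(np.float32))
    print(n,"dial",dial.sum(),cc,r)
    o=ok&(hsv[...,0]<22)&(hsv[...,0]>4)&(hsv[...,1]>120)&(abs(z-.075)<.008)
    po=W[o].mean(0) if o.any() else 0;print("orange",o.sum(),po, ang(cc,po) if o.any() else 0)
    cap=ok&(g>90)&(z>.07)&(z<.085)&(np.linalg.norm(W[...,:2]-cc,axis=-1)<.025)&(hsv[...,1]<60)
    print("cap",cap.sum(),W[cap].mean(0))
    ths=np.degrees(np.arctan2(*(P-cc).T[::-1]));rr=np.linalg.norm(P-cc,axis=1)
    h=np.histogram(ths[(rr>.036)&(rr<.055)],36,(-180,180))[0];print(h)
    w=ok&(g>130)&(hsv[...,1]<60)&(abs(z-.045)<.005);print("white rect",cv2.minAreaRect(W[w][:,:2].astype(np.float32)))
    red=ok&((hsv[...,0]<5)|(hsv[...,0]>174))&(hsv[...,1]>140)&(z>.032)&(z<.045);print("stopper",red.sum(),W[red].mean(0))
    b=ok&(z>.085)&(z<.11)&(g<90);print("tall dark",b.sum(),W[b].mean(0))
    k=ok&(z>.1)&(z<.13)&(g>90);print("tall light",k.sum(),W[k].mean(0))
E
```

```text
scene dial 1401 (0.5549783706665039, 0.08529204875230789) 0.11558732390403748
orange 19 [0.51925985 0.02108146 0.07375909] -119.08594198234539
cap 5 [0.56189329 0.0699713  0.07448512]
[21 24 22 25 23 14 13 18 22 20 23 17  0  0  0  0  0  0  0  0  0  0  0  0
  0  0  0  0  0  0  0  0  0  0  0  4]
white rect ((0.5895183086395264, 0.0648878812789917), (0.28796327114105225, 0.2159872055053711), 1.1915894746780396)
stopper 89 [ 0.61339877 -0.08718508  0.03646023]
tall dark 35 [0.62565607 0.16722285 0.09344063]
tall light 374 [0.65531776 0.02118301 0.11210217]
side dial 1465 (0.5587799549102783, 0.090079165995121) 0.11853540688753128
orange 16 [0.52788686 0.03278493 0.07342514] -118.33357985342974
cap 0 [nan nan nan]
[38 28 27 23 26 26 24 25 22 23 22  5  0  0  0  0  0  0  0  0  0  0  0  0
  0  0  0  0  0  0  0  0  0  0  0  2]
white rect ((0.589637279510498, 0.07353299856185913), (0.2892058789730072, 0.22842444479465485), 1.0619629621505737)
stopper 69 [ 0.61332993 -0.08299277  0.03718716]
tall dark 53 [0.62613075 0.17331348 0.09417993]
tall light 360 [0.65573348 0.02212628 0.11256216]<stdin>:13: RuntimeWarning: Mean of empty slice.
  ret = um.true_divide(
```

```bash
python3 - <<'E'
from station import ctrl
from h import *
for n in("scene","side"):
    f=np.load(n+"0.npz");im,d=f["im"],f["d"];m=ctrl.camera_model(n)
    W=world(d,m["mtx"],m["R"],m["t"]);z=W[...,2];g=im.max(-1).astype(int);hsv=cv2.cvtColor(im,cv2.COLOR_BGR2HSV)
    c=np.array([.515,.035])
    D=lambda c:np.linalg.norm(W[...,:2]-c,axis=-1)
    M=(g<60)&(abs(z-.074)<.004)&(D(c)<.085)&(d>0)
    P=W[M][:,:2].astype(np.float32);c,r=cv2.minEnclosingCircle(P);print(n,"dial",M.sum(),c,r)
    o=(hsv[...,0]<22)&(hsv[...,0]>4)&(hsv[...,1]>100)&(abs(z-.075)<.006)&(D(c)<.06)
    cap=(g>90)&(abs(z-.076)<.006)&(D(c)<.03)&(hsv[...,1]<80)
    print("cap",cap.sum(),W[cap].mean(0),"or",o.sum(),W[o].mean(0),"ang",ang(c,W[o].mean(0)))
    Q=P-c;th=np.degrees(np.arctan2(Q[:,1],Q[:,0]));rr=np.linalg.norm(Q,axis=1);s=(rr>.036)&(rr<.056)
    print(np.histogram(th[s],36,(-180,180))[0])
    w=(g>130)&(abs(z-.047)<.006)&(D([.575,.035])<.19)&(d>0)
    print("white",cv2.minAreaRect(W[w][:,:2].astype(np.float32)))
E
```

```text
scene dial 1312 (0.5221073627471924, 0.03061482310295105) 0.05845242366194725
cap 92 [0.52445925 0.03121249 0.07491546] or 21 [0.5143235  0.01242809 0.07406881] ang -113.17076227747705
[28 31 26  0  0  0  0  0  0 25 27 27 26 22 25 24 22 23 24 23 19 20 21 23
 20 24 24 21 25 23 24 25 26 29 28 28]
white ((0.5895098447799683, 0.06780040264129639), (0.28801867365837097, 0.22156934440135956), 1.1371718645095825)
side dial 1378 (0.5222581028938293, 0.03345872461795807) 0.05829606205224991
cap 87 [0.52327302 0.03054338 0.07523923] or 15 [0.51304112 0.01210592 0.0743492 ] ang -113.34755485647678
[26 28 19  0  0  0  0  0  0 21 22 22 24 22 20 26 22 21 22 27 22 28 23 26
 31 29 30 31 31 28 36 32 31 29 32 27]
white ((0.5900353193283081, 0.07354037463665009), (0.28840965032577515, 0.22842444479465485), 1.0619630813598633)
```

Request:
apply_moves --rows '[-0.795,-0.798,0.0,0,0,0.258,-0.795,-0.798,0.0,0,0,0.258,-0.795,-0.798,0.0,0,0,0.258,-0.795,-0.798,0.0,0,0,0.258,-0.795,-0.798,0.0,0,0,0.258,-0.795,-0.798,0.0,0,0,0.258,-0.795,-0.798,0.0,0,0,0.258,-0.795,-0.798,0.0,0,0,0.258,-0.795,-0.798,0.0,0,0,0.258,-0.795,-0.798,0.0,0,0,0.258,-0.795,-0.798,0.0,0,0,0.258,-0.795,-0.798,0.0,0,0,0.258,-0.795,-0.798,0.0,0,0,0.258,-0.795,-0.798,0.0,0,0,0.258,-0.795,-0.798,0.0,0,0,0.258,-0.795,-0.798,0.0,0,0,0.258,-0.795,-0.798,0.0,0,0,0.258,-0.795,-0.798,0.0,0,0,0.258]' --grip 0

```text
t: 1.9
tool_pos: [0.4984, -0.0095, 0.3038]
tool_rot: [-1.11, -2.939, -0.0]
contact_force: [-0.4, -0.0, 0.5]
opening: 0.0005
grip_force: 0.0
```

```bash
cat >> h.py <<'E'
from scipy.spatial.transform import Rotation as Ro
def wristworld(ctrl):
    o=ctrl.get_obs();im,d=ctrl.get_image("wrist");m=ctrl.camera_model("wrist");T=m["tool_from_camera"]
    RT=Ro.from_rotvec(o["tool_rot"]).as_matrix()
    A=RT@T[:3,:3];t=RT@T[:3,3]+o["tool_pos"]
    return o,im,d,world(d,m["mtx"],A.T,-A.T@t)
def notch(im,W,d,c0=(.522,.032)):
    "dial centre by circle, orange angle, notch wall angles"
    z=W[...,2];g=im.max(-1).astype(int);hsv=cv2.cvtColor(im,cv2.COLOR_BGR2HSV)
    D=lambda c:np.linalg.norm(W[...,:2]-c,axis=-1)
    M=(g<70)&(abs(z-.074)<.004)&(D(c0)<.07)&(d>0)
    P=W[M][:,:2].astype(np.float32);c,r=cv2.minEnclosingCircle(P)
    o=(hsv[...,0]<22)&(hsv[...,0]>4)&(hsv[...,1]>100)&(abs(z-.075)<.006)&(D(c)<.06)
    cap=(abs(z-.076)<.006)&(D(c)<.02)&(g>80)&(hsv[...,1]<80)
    Q=P-c;th=np.degrees(np.arctan2(Q[:,1],Q[:,0]));rr=np.linalg.norm(Q,axis=1);th=np.sort(th[(rr>.036)&(rr<.055)]%360)
    gap=np.diff(np.r_[th,th[0]+360]);i=gap.argmax()
    return c,r,W[cap].mean(0),o.sum(),W[o].mean(0),ang(c,W[o].mean(0))%360,(th[i],th[i]+gap[i])
E
python3 - <<'E'
from station import ctrl
from h import *
o,im,d,W=wristworld(ctrl);cv2.imwrite("pics/w1.png",im);np.savez("w1.npz",im=im,d=d,W=W)
print(ctrl.tip_extent,o["t"],o["tool_pos"],o["tool_rot"],o["opening"],o["q"],o["contact_force"])
print(notch(im,W,d))
E
```

```text
0.0726 1.9 [ 0.49835345 -0.00954381  0.30377983] [-1.10992388e+00 -2.93877362e+00 -2.41575262e-04] 0.0004921082405411499 [-1.68646476e-01 -2.57108871e-01  1.90053232e+00  1.90520981e-04
  1.49834021e+00 -1.01721556e+00] [-0.37638546 -0.0452777   0.5217861 ]
((0.5234586000442505, 0.029752861708402634), 0.05747739598155022, array([0.52469476, 0.02983385, 0.07405903]), np.int64(103), array([0.51420261, 0.01172912, 0.07333024]), np.float64(242.81748848058024), (np.float64(205.75699970967008), np.float64(274.0352011557687)))
```

View pics/w1.png

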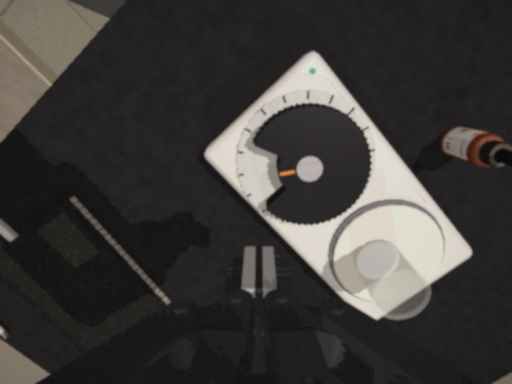

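The wrist view shows the steel cap at (310,168). The orange line at (287,173) points into the notch, which opens to the left, and the shut fingers appear at (258,268). I'll check the fingertip size from depth.

```bash
python3 - <<'E'
from station import ctrl
from h import *
f=np.load("w1.npz");W,d=f["W"],f["d"];o=ctrl.get_obs();RT=Ro.from_rotvec(o["tool_rot"]).as_matrix()
print(np.round(RT,3))
L=(W-o["tool_pos"])@RT
k=(d>0)&(abs(L[...,0])<.05)&(abs(L[...,1])<.05)&(L[...,2]<.1)
for a in np.arange(.03,.1,.008):
    s=L[k&(L[...,2]>=a)&(L[...,2]<a+.008)]
    if len(s): print(round(a,3),len(s),np.round(s.min(0)*1e3,1),np.round(s.max(0)*1e3,1))
C=np.array([.5232,.0300])
for th,off in((240,0),(240-20,0)):
    p=C+.05*np.array([np.cos(np.radians(th)),np.sin(np.radians(th))]);print(th,p,(RT.T@np.r_[p-o["tool_pos"][:2],0])/.6)
E
```

```text
[[-0.75   0.661  0.   ]
 [ 0.661  0.75   0.   ]
 [-0.     0.    -1.   ]]
0.03 1024 [-12.6 -21.8  30. ] [12.5 21.2 38. ]
0.038 615 [  4.7 -14.   38. ] [10.5 13.2 46. ]
0.046 665 [  4.6 -13.9  46. ] [10.4 13.2 54. ]
0.054 566 [  4.6 -13.9  54. ] [10.5 13.3 62. ]
0.062 371 [  4.7 -13.7  62. ] [10.3 12.6 69.8]
0.07 16 [ 8.9 -6.7 70. ] [ 9.4  3.7 71. ]
240 [ 0.4982     -0.01330127] [-3.82117396e-03 -4.88465797e-03 -7.10907721e-07]
220 [ 0.48489778 -0.00213938] [ 2.51117926e-02 -5.58174711e-03 -1.68512737e-06]
```

Request:
apply_moves --rows '[-0.004,-0.005,0.05,0,0,0,-0.004,-0.005,0.1,0,0,0,-0.004,-0.005,0.15,0,0,0,-0.004,-0.005,0.19,0,0,0,-0.004,-0.005,0.21,0,0,0,-0.004,-0.005,0.23,0,0,0,-0.004,-0.005,0.25,0,0,0,-0.004,-0.005,0.265,0,0,0,-0.004,-0.005,0.28,0,0,0,-0.004,-0.005,0.288,0,0,0,-0.004,-0.005,0.288,0,0,0]'

```text
t: 3.05
tool_pos: [0.4983, -0.0145, 0.1304]
tool_rot: [-1.112, -2.937, 0.0]
contact_force: [0.3, 0.1, 0.3]
opening: -0.0
grip_force: 0.0
```

```bash
python3 - <<'E'
from station import ctrl
from h import *
o,im,d,W=wristworld(ctrl);cv2.imwrite("pics/w2.png",im)
print(o["t"],o["tool_pos"],o["tool_rot"],o["contact_force"],o["wrist_torque"]);print(notch(im,W,d,(.5232,.03)))
s,_=ctrl.get_image("side");cv2.imwrite("pics/s2.png",cv2.resize(s[150:280,170:340],None,fx=4,fy=4))
E
```

```text
3.05 [ 0.49828343 -0.01451354  0.13042974] [-1.11231131e+00 -2.93682670e+00  3.85807703e-04] [0.32290469 0.06352619 0.26704164] [0.0180259  0.04513436 0.0669931 ]
((0.5225179195404053, 0.027911195531487465), 0.061525363475084305, array([0.52452019, 0.0299746 , 0.0742335 ]), np.int64(327), array([0.51417757, 0.01174587, 0.07334043]), np.float64(242.70895725804473), (np.float64(236.84474119746312), np.float64(312.93094234077364)))
```

View pics/w2.png

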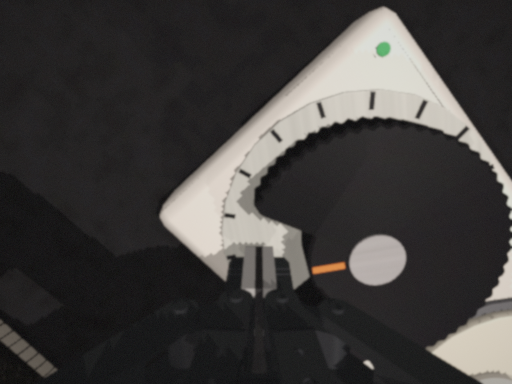

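The finger is in the notch at about (258,265), clear of the walls, and the dial hasn't moved. Next I work out the arc rows about the dial axis. They are the same in tool axes for every call.

```bash
cat >> h.py <<'E'
def rows(obs,phis,C=(.524,.030)):
    v=Ro.from_rotvec(obs["tool_rot"]).inv().apply(np.r_[obs["tool_pos"][:2]-C,0])
    print("v",v)
    for p in phis:
        s=(Ro.from_euler("z",p,degrees=True).apply(v)-v)/.6; print(f"{p}: {s[0]:.4f}, {s[1]:.4f}, 0, 0, 0, {p/90:.4f}")
def dialangle(ctrl,a0=240.4):
    o,im,d,W=wristworld(ctrl);n=notch(im,W,d,(.5232,.03));print("t",o["t"],"dial",(a0-ang(n[2],n[4]))%360,"cap",n[2],"n",n[3],"F",o["contact_force"],"pos",o["tool_pos"],o["tool_rot"]);return o,im
E
python3 - <<'E'
from station import ctrl
from h import *
rows(ctrl.get_obs(),range(2,33,2))
E
```

```text
v [-1.07156933e-02 -5.00749251e-02 -9.16763595e-06]
2: 0.0029, -0.0006, 0, 0, 0, 0.0222
4: 0.0059, -0.0010, 0, 0, 0, 0.0444
6: 0.0088, -0.0014, 0, 0, 0, 0.0667
8: 0.0118, -0.0017, 0, 0, 0, 0.0889
10: 0.0148, -0.0018, 0, 0, 0, 0.1111
12: 0.0177, -0.0019, 0, 0, 0, 0.1333
14: 0.0207, -0.0018, 0, 0, 0, 0.1556
16: 0.0237, -0.0017, 0, 0, 0, 0.1778
18: 0.0267, -0.0014, 0, 0, 0, 0.2000
20: 0.0296, -0.0011, 0, 0, 0, 0.2222
22: 0.0326, -0.0006, 0, 0, 0, 0.2444
24: 0.0355, -0.0000, 0, 0, 0, 0.2667
26: 0.0384, 0.0006, 0, 0, 0, 0.2889
28: 0.0413, 0.0014, 0, 0, 0, 0.3111
30: 0.0441, 0.0023, 0, 0, 0, 0.3333
32: 0.0469, 0.0032, 0, 0, 0, 0.3556
```

Request:
apply_moves --rows '[0.003,-0.0006,0,0,0,0.022,0.006,-0.001,0,0,0,0.044,0.009,-0.0014,0,0,0,0.067,0.012,-0.0017,0,0,0,0.089,0.015,-0.0018,0,0,0,0.111,0.018,-0.0019,0,0,0,0.133,0.021,-0.0018,0,0,0,0.156,0.024,-0.0017,0,0,0,0.178,0.0267,-0.0014,0,0,0,0.2,0.0296,-0.001,0,0,0,0.222,0.0326,-0.0006,0,0,0,0.244,0.0355,0,0,0,0.267,0.0384,0.0006,0,0,0,0.289,0.0413,0.0014,0,0,0,0.311,0.0441,0.0023,0,0,0,0.333,0.0469,0.0032,0,0,0,0.356,0.0469,0.0032,0,0,0,0.356,0.0469,0.0032,0,0,0,0.356,0.0469,0.0032,0,0,0,0.356]'

```text
validation failed for argument at $.ro...
```

```bash
python3 - <<'E'
from station import ctrl
from h import *
o,im=dialangle(ctrl);cv2.imwrite("pics/w3.png",im);rows(o,range(2,23,2))
E
```

```text
t 3.15 dial 359.98712153662103 cap [0.52451461 0.02996159 0.07423617] n 330 F [ 0.28051265 -0.1916     -0.49703817] pos [ 0.49885193 -0.01460828  0.1313902 ] [1.11262914e+00 2.93743042e+00 1.63881279e-04]
v [-1.07156933e-02 -5.00749251e-02 -9.16763595e-06]
2: 0.0029, -0.0006, 0, 0, 0, 0.0222
4: 0.0059, -0.0010, 0, 0, 0, 0.0444
6: 0.0088, -0.0014, 0, 0, 0, 0.0667
8: 0.0118, -0.0017, 0, 0, 0, 0.0889
10: 0.0148, -0.0018, 0, 0, 0, 0.1111
12: 0.0177, -0.0019, 0, 0, 0, 0.1333
14: 0.0207, -0.0018, 0, 0, 0, 0.1556
16: 0.0237, -0.0017, 0, 0, 0, 0.1778
18: 0.0267, -0.0014, 0, 0, 0, 0.2000
20: 0.0296, -0.0011, 0, 0, 0, 0.2222
22: 0.0326, -0.0006, 0, 0, 0, 0.2444
```

The call was refused because row 12 was one number short, so nothing moved. I'll send it again in full.

Request:
apply_moves --rows '[0.003,-0.0006,0,0,0,0.022,0.006,-0.001,0,0,0,0.044,0.009,-0.0014,0,0,0,0.067,0.012,-0.0017,0,0,0,0.089,0.015,-0.0018,0,0,0,0.111,0.018,-0.0019,0,0,0,0.133,0.021,-0.0018,0,0,0,0.156,0.024,-0.0017,0,0,0,0.178,0.0267,-0.0014,0,0,0,0.2,0.0296,-0.001,0,0,0,0.222,0.0326,-0.0006,0,0,0,0.244,0.0355,0,0,0,0,0.267,0.0384,0.0006,0,0,0,0.289,0.0413,0.0014,0,0,0,0.311,0.0441,0.0023,0,0,0,0.333,0.0469,0.0032,0,0,0,0.356,0.0469,0.0032,0,0,0,0.356,0.0469,0.0032,0,0,0,0.356]'

```text
t: 5.0
tool_pos: [0.4792, 0.0053, 0.1318]
tool_rot: [1.879, 2.517, 0.0]
contact_force: [0.6, -1.4, 0.6]
opening: 0.0
grip_force: 0.8
```

```bash
python3 - <<'E'
from station import ctrl
from h import *
o,im=dialangle(ctrl);cv2.imwrite("pics/w3.png",im);rows(o,range(2,23,2))
E
```

```text
t 5.0 dial 8.92968815885672 cap [0.52462233 0.03012651 0.07424995] n 320 F [ 0.5938144  -1.37503273  0.56358979] pos [0.47918149 0.00530169 0.13178653] [1.87856351e+00 2.51650810e+00 2.87399414e-04]
v [-1.09367386e-02 -4.99909149e-02 -3.47468926e-05]
2: 0.0029, -0.0006, 0, 0, 0, 0.0222
4: 0.0059, -0.0011, 0, 0, 0, 0.0444
6: 0.0088, -0.0014, 0, 0, 0, 0.0667
8: 0.0118, -0.0017, 0, 0, 0, 0.0889
10: 0.0147, -0.0019, 0, 0, 0, 0.1111
12: 0.0177, -0.0020, 0, 0, 0, 0.1333
14: 0.0207, -0.0019, 0, 0, 0, 0.1556
16: 0.0237, -0.0018, 0, 0, 0, 0.1778
18: 0.0266, -0.0016, 0, 0, 0, 0.2000
20: 0.0296, -0.0012, 0, 0, 0, 0.2222
22: 0.0325, -0.0008, 0, 0, 0, 0.2444
```

Request:
apply_moves --rows '[0.003,-0.0006,0,0,0,0.022,0.006,-0.001,0,0,0,0.044,0.006,-0.001,0,0,0,0.044,0.006,-0.001,0,0,0,0.044]'

```text
t: 5.45
tool_pos: [0.4772, 0.009, 0.1311]
tool_rot: [-1.965, -2.451, -0.001]
contact_force: [-0.3, -0.0, -0.4]
opening: -0.0002
grip_force: 0.0
```

```bash
python3 - <<'E'
from station import ctrl
from h import *
o,im=dialangle(ctrl)
E
```

```text
t 5.45 dial 19.93790521781898 cap [0.52459672 0.03014722 0.07428357] n 324 F [-0.29371624 -0.00290186 -0.40146454] pos [0.47722438 0.00899729 0.13114364] [-1.96472389e+00 -2.45119297e+00 -6.74513459e-04]
```

That's click 1, with the dial at 19.9°. A further 20° of finger travel brings the next click.

Request:
apply_moves --rows '[0.003,-0.0006,0,0,0,0.022,0.006,-0.001,0,0,0,0.044,0.009,-0.0014,0,0,0,0.067,0.012,-0.0017,0,0,0,0.089,0.015,-0.0019,0,0,0,0.111,0.0177,-0.002,0,0,0,0.133,0.0207,-0.0019,0,0,0,0.156,0.0237,-0.0018,0,0,0,0.178,0.0266,-0.0016,0,0,0,0.2,0.0296,-0.0012,0,0,0,0.222,0.0296,-0.0012,0,0,0,0.222,0.0296,-0.0012,0,0,0,0.222]'

```text
t: 6.7
tool_pos: [0.4726, 0.026, 0.1311]
tool_rot: [-2.36, -2.073, -0.0]
contact_force: [-0.2, -0.4, 0.3]
opening: -0.0
grip_force: 0.0
```

```bash
python3 - <<'E'
from station import ctrl
from h import *
o,im=dialangle(ctrl);rows(o,(2,10,20))
E
```

```text
t 6.7 dial 39.880150493012366 cap [0.52464518 0.03022047 0.07419104] n 325 F [-0.24377603 -0.41699809  0.25827608] pos [0.47263822 0.0260281  0.13108446] [-2.36017679e+00 -2.07332746e+00 -5.18333224e-05]
v [-1.05573286e-02 -5.04217310e-02  1.01732533e-06]
2: 0.0029, -0.0006, 0, 0, 0, 0.0222
10: 0.0149, -0.0018, 0, 0, 0, 0.1111
20: 0.0298, -0.0010, 0, 0, 0, 0.2222
```

Click 2, with the dial at 39.9°.

Request:
apply_moves --rows '[0.003,-0.0006,0,0,0,0.022,0.006,-0.001,0,0,0,0.044,0.009,-0.0014,0,0,0,0.067,0.012,-0.0017,0,0,0,0.089,0.015,-0.0019,0,0,0,0.111,0.0177,-0.002,0,0,0,0.133,0.0207,-0.0019,0,0,0,0.156,0.0237,-0.0018,0,0,0,0.178,0.0266,-0.0015,0,0,0,0.2,0.0296,-0.0011,0,0,0,0.222,0.0296,-0.0011,0,0,0,0.222,0.0296,-0.0011,0,0,0,0.222]'

```text
t: 7.95
tool_pos: [0.4743, 0.0437, 0.1311]
tool_rot: [2.684, 1.632, -0.0]
contact_force: [-0.1, -1.3, -0.3]
opening: 0.0001
grip_force: 0.0
```

```bash
python3 - <<'E'
from station import ctrl
from h import *
o,im=dialangle(ctrl);rows(o,(2,10,20))
E
```

```text
t 7.95 dial 59.79414466596779 cap [0.52480188 0.03025937 0.0742464 ] n 334 F [-0.08142503 -1.32996137 -0.32134574] pos [0.47429266 0.04367464 0.13111378] [ 2.68409737e+00  1.63247335e+00 -4.55637769e-05]
v [-1.07205796e-02 -5.04270256e-02 -5.05284673e-07]
2: 0.0029, -0.0006, 0, 0, 0, 0.0222
10: 0.0149, -0.0018, 0, 0, 0, 0.1111
20: 0.0298, -0.0010, 0, 0, 0, 0.2222
```

Click 3, at 59.8°. I make the last push of 20° a little slower towards the end.

Request:
apply_moves --rows '[0.003,-0.0006,0,0,0,0.022,0.006,-0.001,0,0,0,0.044,0.009,-0.0014,0,0,0,0.067,0.012,-0.0017,0,0,0,0.089,0.015,-0.0019,0,0,0,0.111,0.0177,-0.002,0,0,0,0.133,0.0207,-0.0019,0,0,0,0.156,0.0222,-0.0019,0,0,0,0.167,0.0237,-0.0018,0,0,0,0.178,0.0252,-0.0016,0,0,0,0.189,0.0266,-0.0015,0,0,0,0.2,0.0281,-0.0013,0,0,0,0.211,0.0296,-0.0011,0,0,0,0.222,0.0296,-0.0011,0,0,0,0.222,0.0296,-0.0011,0,0,0,0.222]'

```text
t: 9.5
tool_pos: [0.4819, 0.0598, 0.1311]
tool_rot: [-2.927, -1.141, -0.0]
contact_force: [-0.3, 1.2, -0.2]
opening: 0.0001
grip_force: 0.0
```

```bash
python3 - <<'E'
from station import ctrl
from h import *
o,im=dialangle(ctrl);cv2.imwrite("pics/w6.png",im);rows(o,(-2,-10,-20))
E
```

```text
t 9.5 dial 79.81137133016367 cap [0.5249028  0.03020461 0.07421197] n 324 F [-0.30019597  1.17873896 -0.15195642] pos [0.48193444 0.05983308 0.13109991] [-2.92715892e+00 -1.14068673e+00 -1.58220450e-04]
v [-1.07879392e-02 -5.04295940e-02 -1.63114578e-06]
-2: -0.0029, 0.0007, 0, 0, 0, -0.0222
-10: -0.0143, 0.0044, 0, 0, 0, -0.1111
-20: -0.0277, 0.0112, 0, 0, 0, -0.2222
```

View pics/w6.png

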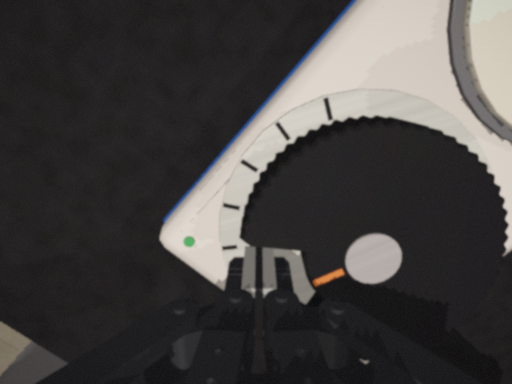

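The dial rests at 79.8° in the fourth click. The finger, at (258,265), is clear of the leading wall. I back it towards the middle of the notch, then lift.

Request:
apply_moves --rows '[-0.0029,0.0007,0,0,0,-0.022,-0.006,0.0015,0,0,0,-0.044,-0.0087,0.0024,0,0,0,-0.067,-0.0087,0.0024,-0.02,0,0,-0.067,-0.0087,0.0024,-0.05,0,0,-0.067,-0.0087,0.0024,-0.09,0,0,-0.067,-0.0087,0.0024,-0.14,0,0,-0.067,-0.0087,0.0024,-0.2,0,0,-0.067,-0.0087,0.0024,-0.26,0,0,-0.067,-0.0087,0.0024,-0.3,0,0,-0.067,-0.0087,0.0024,-0.3,0,0,-0.067,-0.0087,0.0024,-0.3,0,0,-0.067]'

```text
t: 10.75
tool_pos: [0.4791, 0.0552, 0.3119]
tool_rot: [2.863, 1.292, 0.002]
contact_force: [0.5, -0.4, -0.5]
opening: 0.0003
grip_force: 0.0
```

```bash
python3 - <<'E'
from station import ctrl
from h import *
o,im=dialangle(ctrl)
s,_=ctrl.get_image("side");c,_=ctrl.get_image("scene")
cv2.imwrite("pics/f.png",np.hstack([cv2.resize(s[130:290,160:340],None,fx=2,fy=2),cv2.resize(c[130:290,180:360],None,fx=2,fy=2)]))
E
```

```text
t 10.75 dial 80.46509067575522 cap [0.52468872 0.03004769 0.07413901] n 99 F [ 0.45060091 -0.42287768 -0.48603806] pos [0.47909199 0.05523844 0.31192129] [2.86282335e+00 1.29207077e+00 2.28024479e-03]
```

View pics/f.png

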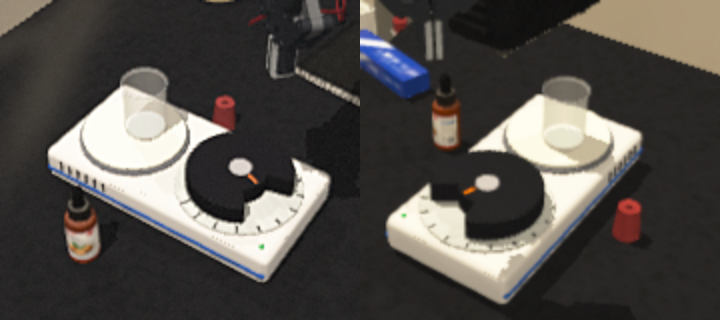

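In both views the notch has come round to the robot's side: the orange line is at (253,180) on the left and (470,188) on the right. The hand is clear, and the beaker, bottle and stopper are standing where they were. I'm handing in.

```bash
python3 -c "
from station import ctrl
print(ctrl.finish_job())"
```

```text
the job is handed in; nothing more can be done
None
```

I turned the dial clockwise by exactly four clicks; the camera reads about 80°. It rests in the fourth click with the hand clear and the beaker, bottle and stopper undisturbed, and I handed the job in at about 11 s.

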